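# Refill the two-tier biscuit stand from the transfer pan

## Robot

A 6-joint arm with a two-finger parallel gripper is mounted at the origin on the work surface. World frame = base frame: x ahead of the robot, y to its left, z up, the work surface at z = 0. Lengths are in mm, angles in rad, forces in N, time in s.
With the tool pointing down it reaches from about 350 to 975 mm from the base axis. Payload 7.1 kg.
Tool frame: the origin (TCP) lies on the front face of the gripper's body, between the roots of the fingers; the fingertips stand 80 mm ahead of it and the grasp point (between the pads) lies 61 mm ahead of it (env.tips_ahead is the distance from the TCP to the fingertips, in mm); z points along the fingers, y is the line along which they close (so a half turn about z gives the same grasp; the last joint's range is limited). The gripper opens to 88 mm and grips with 3 to 60 N. Pads are 20 mm wide; open, the fingers measure 115 mm over their backs; the gripper's body (75 mm by 178 mm) begins 61 mm behind the grasp point.
Start: joints at [1.326, 0.423, 1.63, -0, 1.089, -0.019], TCP at [139.898, 609.126, 302.675] pointing down, gripper open.
Joint ranges: [-3, 3], [-0.9, 2.11], [0.09, 2.58], [-1.31, 4.45], [0.11, 2.69], [-2.54, 2.54]. Speed limits (rad/s): [2.39, 2.39, 3.01, 3.14, 3.14, 3.14].

## Interface

Orientations are given as a unit quaternion [x, y, z, w].
In Python, from station import env, set_gripper, viewer, workorder gives the robot as it stands. Calls block until the motion is done:
- env.reach(position, orientation): joint-space move of the TCP to a pose.
- env.move_l(position, rot=None, rate=150, f_stop=None): straight line of the TCP; rot=None keeps the orientation; rate is the mean speed in mm/s. With f_stop (N) it stops when the force on the tool has changed by that much, and returns True; else False.
- env.move_joints(angles): joint-space move.
- set_gripper(opening): finger opening in mm; the grip force is fixed at half the most; returns when the fingers have stopped.
- env.hold(seconds).
- env.ik(position, orientation): joint angles nearest the present ones, or None.
- env.read_state(): the state.
- viewer.camera(name): name is "scene" or "top"; returns the picture (420x560x3 uint8, blue, green, red); there is no depth.
- viewer.camera_params(name): a dict with "fx", "fy", "cx", "cy" (pixels), "dist" ([k1, k2, p1, p2, k3] as OpenCV has them; the pictures are not rectified), "pose" (4x4, takes a point from camera to world coordinates). Camera axes: x right, y up, looking along -z (the intrinsics and any distortion apply to the point x, -y, -z); pixel columns grow to the right and rows downward; lengths in mm; the calibration is good to about 2 mm. A picture is of the moment at which its call begins. camera_params takes no time and is no camera call.
A pose or a line that the arm cannot do raises env.IKError and nothing moves.
- workorder.sign_off(): hands the job in; it is judged then, once.
The state is a dict: "time_s": time; "qpos": joint angles; "dq": joint speeds; "tau": joint torques, N m; "tool_pos": TCP position; "orientation": TCP orientation; "force": force on the tool from outside, world axes, zero at the start; "wrist_torque": the same for the moment, N m; "width": finger opening in mm; "grip_force": force on a finger pad.
Only numpy, scipy, OpenCV 4.12 (cv2) and the standard library are available. Lean on these libraries where they do the work, as an engineer would, in place of code of your own. Each camera call takes 0.05 s, during which the arm holds its last target. There are 200 camera calls.

## Task

Refill the biscuit stand on the cafe sideboard: take the small aluminium pan by its handle, tip its three shortbread fingers gently out over the open edge into the stand's lower tray without touching them, and set the empty pan down flat on the counter again. Then close the stand with its top tray: lower it over the four posts so that every corner is fully down. Leave the crock, the bottle, the jam jar and the beaker where they are.

Things in the scene. Friction and masses are not known exactly. Their poses are not given: they have to be found in the camera images.
- stand: lower part of a wooden biscuit stand, fixed to the counter: square tray 200 x 200 mm with a post in each corner. Origin under its centre at counter height, x and y along its sides. Tray floor 15 mm above the counter, lip all round 4 mm thick, top at 29 mm. It is in one of three places side by side (left, middle, right); pan and top tray have the other two
- stand_seat (a point): centre of the stand at the height of the post shoulders, 105 mm above the counter. Posts at x, y = +-84 mm: wooden sleeves of 21 mm diameter up to the shoulder, then a steel pin of 10 mm diameter, tapering to 4 mm over its upper 12 mm, tip at 131 mm. Clear gap between neighbouring sleeves 147 mm, on all four sides
- top_tray: the stand's top tray, loose (0.33 to 0.51 kg), flat on the counter at the start: square board 200 x 200 x 8 mm with a hole through each corner, lip 4 mm thick up to 20 mm above the underside, bow handle across its middle. Origin at the centre of the underside, x and y along its sides, z up
- top_tray_seat (a point): centre of the top tray's underside. Corner holes of 15 mm diameter at x, y = +-84 mm of the tray. It fits the stand at any quarter turn; seated, this underside rests on the post shoulders
- top_tray_grip (a point): middle of the bar of the top tray's handle, 61 mm above the underside. Wooden bar along the tray's x, 92 mm long, 12 mm wide (y), 14 mm high (54 to 68 mm), on two 10 mm steel feet at x = +-40 mm; free space under the bar
- pan: small aluminium transfer pan, loose (0.17 to 0.34 kg empty), flat on the counter at the start. Origin at the centre of the underside, +x towards the open edge, z up. Floor 180 mm (x) by 112 mm (y), 3 mm thick; lips 3 mm thick with rolled rims up to 25 mm high at left, right and back; the front edge at x = +90 mm has no lip
- pan_grip (a point): a good place to hold the pan's handle, x = -145, z = 36 mm in the pan's frame. The handle is a straight level dark steel bar behind the back lip, from x = -95 to -200 mm, 18 mm wide (y), 13 mm high, centre line 36 mm above the underside
- pan_mouth (a point): middle of the pan's open edge, on the upper face of its floor (x = 90, z = 3 mm in the pan's frame). Biscuits begin to slide out when the pan is tipped by about 25 to 37 degrees (dry friction, varies)
- biscuit0: shortbread finger, rigid, 80 (x) x 28 (y) x 18 mm (z), about 30 g; origin at the centre of the underside. At the start it lies roughly across the pan
- biscuit1: shortbread finger, rigid, 80 (x) x 28 (y) x 18 mm (z), about 30 g; origin at the centre of the underside. At the start it lies roughly across the pan
- biscuit2: shortbread finger, rigid, 80 (x) x 28 (y) x 18 mm (z), about 30 g; origin at the centre of the underside. At the start it lies roughly across the pan
- biscuit0_mid (a point): centre of biscuit0
- biscuit1_mid (a point): centre of biscuit1
- biscuit2_mid (a point): centre of biscuit2
- crock: bystander: stoneware crock, 96 mm diameter, 100 mm high, with cutlery standing up to 0.22 m above the counter and up to 60 mm from its axis; loose, beyond the work; origin at the centre of its foot
- water_bottle: bystander: green glass water bottle, 70 mm diameter, 200 mm high, loose, beyond the work; origin at the centre of its foot
- jam_jar: bystander: glass jam jar with black lid, 62 mm diameter, 88 mm high, loose, on the robot's side of the work in a gap between two of the three places; origin at the centre of its foot
- beaker: bystander: stoneware beaker without handle, 68 mm diameter, 92 mm high, loose, in the other gap; origin at the centre of its foot
Things that resemble listed ones, but are neither listed nor needed, are in the scene too. Leave any purple look-alike of the biscuit1 alone.

How it is judged:
By the outcome, as a careful person would: the job done as asked, in the order asked, and still so for the second after the job is handed in, with the robot touching nothing.
It also fails if it takes over 72 s, if anything falls off the work surface, if the arm or the gripper's body presses on something with over 40 N, if the wrist force passes 120 N, or if a joint passes its speed limit or range.

## Working session

There is one attempt and no reset: what is moved stays moved. The work goes in short steps, each a Python script; the robot and the scene stay as the last script left them, time stands still between calls to the robot, and variables do not carry over. Pictures are saved under pics/ and viewed, at most 10 in all, crops included, and the job is handed in when it is done.

```bash
ls; mkdir -p pics
python3 - <<'E'
from station import env, viewer
import cv2, numpy as np
for n in("scene","top"):
    im=viewer.camera(n); cv2.imwrite(f"pics/{n}0.png",im)
    p=viewer.camera_params(n); print(n,{k:np.round(p[k],3).tolist() for k in p})
print(env.read_state()["time_s"])
E
```

```text
pics
scene {'fx': 402.267, 'fy': 402.267, 'cx': 271.536, 'cy': 212.257, 'dist': [-0.107, 0.0, 0.0, 0.0, 0.0], 'pose': [[-0.497, -0.738, 0.457, 1018.881], [0.868, -0.415, 0.274, 296.492], [-0.012, 0.533, 0.846, 950.911], [0.0, 0.0, 0.0, 1.0]]}
top {'fx': 483.402, 'fy': 483.402, 'cx': 279.799, 'cy': 207.807, 'dist': [0.031, 0.0, 0.0, 0.0, 0.0], 'pose': [[0.018, 0.988, -0.153, 396.93], [-1.0, 0.018, -0.004, -13.214], [-0.001, 0.153, 0.988, 1121.532], [0.0, 0.0, 0.0, 1.0]]}
0.1
```

View pics/scene0.png

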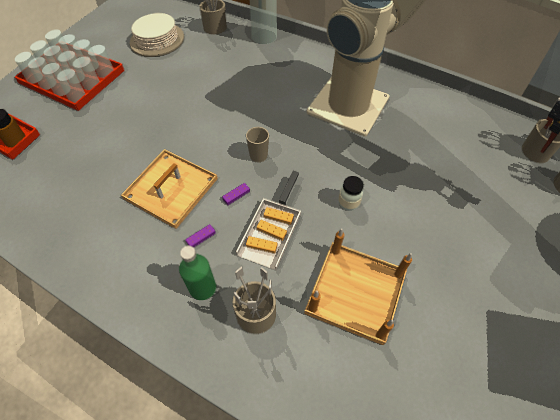

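View pics/top0.png

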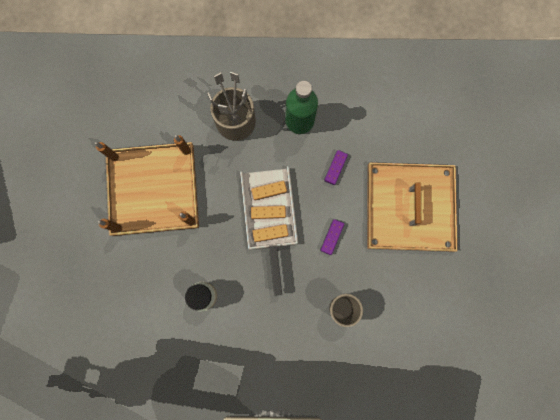

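The scene view and the top view agree: the stand is left (top ~152,190), the pan with three biscuits is in the middle (~268,210, handle ~277,270) and the top tray is right (~412,206). The two purple look-alikes (337,167 and 333,237) are not to be touched. The jar is at (200,297), the beaker at (346,310), the crock at (233,115) and the bottle at (300,108).

Candidates for the pan: only the one at (268,210). For its handle: the dark bar at (277,270) or its shadow at (287,270). I'll check this in a crop.

```bash
cat > h.py <<'E'
import numpy as np, cv2
from station import env, set_gripper, viewer, workorder
from scipy.spatial.transform import Rotation as R
P={n:viewer.camera_params(n) for n in("scene","top")}
def ray(n,px):
    p=P[n];K=np.array([[p["fx"],0,p["cx"]],[0,p["fy"],p["cy"]],[0,0,1.]])
    u=cv2.undistortPoints(np.array(px,float).reshape(-1,1,2),K,np.array(p["dist"],float)).reshape(-1,2)
    T=np.array(p["pose"]);d=np.c_[u[:,0],-u[:,1],-np.ones(len(u))]@T[:3,:3].T
    return T[:3,3],d
def plane(n,px,z):
    o,d=ray(n,px); return o+d*((z-o[2])/d[:,2])[:,None]
def tri(pt,ps):
    A=[];b=[]
    (o1,d1),(o2,d2)=ray("top",pt),ray("scene",ps)
    for o,d in((o1,d1[0]),(o2,d2[0])):
        d=d/np.linalg.norm(d);M=np.eye(3)-np.outer(d,d);A.append(M);b.append(M@o)
    return np.linalg.lstsq(np.vstack(A),np.hstack(b),rcond=None)[0]
def comps(m,amin):
    n,l,s,c=cv2.connectedComponentsWithStats(m.astype(np.uint8))
    return [(s[i],c[i],l==i) for i in range(1,n) if s[i,4]>=amin]
E
python3 - <<'E'
from h import *
im=cv2.imread("pics/top0.png"); hsv=cv2.cvtColor(im,cv2.COLOR_BGR2HSV)
H,S,V=cv2.split(hsv)
np.set_printoptions(precision=1,suppress=True)
org=(H>5)&(H<28)&(S>110)&(V>90); org[:130]=0
for s,c,m in comps(cv2.morphologyEx(org.astype(np.uint8),cv2.MORPH_CLOSE,np.ones((5,5))),150):
    cs=max(cv2.findContours(m.astype(np.uint8),0,1)[0],key=cv2.contourArea)
    r=cv2.minAreaRect(cs); b=cv2.boxPoints(r); print("org",s,c,r,b.tolist())
    z=29 if c[0]<220 else (20 if c[0]>340 else 21)
    w=plane("top",b,z); print(w[:,:2].tolist(),"mean",w.mean(0),"sides",np.linalg.norm(w-np.roll(w,-1,0),axis=1))
cr=cv2.resize(im[140:310,90:470],None,fx=2.1,fy=2.1,interpolation=cv2.INTER_CUBIC);cv2.imwrite("pics/crop1.png",cr)
sc=cv2.imread("pics/scene0.png")
cv2.imwrite("pics/crop2.png",cv2.resize(sc[140:345,115:415],None,fx=2.6,fy=2.6,interpolation=cv2.INTER_CUBIC))
E
```

```text
org [  99  135   99  101 7291] [151.4 188.7] ((145.5041046142578, 185.04507446289062), (93.61395263671875, 99.86092376708984), 84.80557250976562) [[91.54100036621094, 142.95082092285156], [190.99180603027344, 133.9098358154297], [199.4672088623047, 227.1393280029297], [100.01640319824219, 236.18031311035156]]
[[710.4341810759829, 431.62135472299394], [736.8527019672201, 202.15456522133172], [518.0301104372477, 172.97867525281825], [493.662516712367, 396.0478035365064]] mean [614.7 300.7  29. ] sides [231.  220.8 224.4 219.7]
org [ 368  163   89   88 7531] [411.9 206.5] ((411.9999694824219, 206.49996948242188), (87.99998474121094, 86.99998474121094), 0.0) [[367.9999694824219, 249.99996948242188], [367.9999694824219, 162.99996948242188], [455.9999694824219, 162.99996948242188], [455.9999694824219, 249.99996948242188]]
[[473.68844659970375, -210.70162401919967], [676.6385412867035, -212.68439598199754], [679.9244792760644, -416.83920345276], [477.53482752788784, -409.2925534163959]] mean [ 576.9 -312.4   20. ] sides [203.  204.2 202.5 198.6]
org [251 181  36  19 410] [268.7 190. ] ((268
[... 657 characters left out ...]
07259], [571.366381187045, -20.53373045648719], [543.4735849939163, -20.990307089659755], [542.0840644825073, 57.06468707215559]] mean [556.7  18.3  21. ] sides [78.4 27.9 78.1 27.9]
org [253 225  35  17 419] [269.9 232.9] ((269.8799743652344, 232.83998107910156), (12.16421127319336, 34.70378112792969), 79.69515228271484) [[251.719970703125, 229.95999145507812], [285.86395263671875, 223.75198364257812], [288.03997802734375, 235.719970703125], [253.89599609375, 241.927978515625]]
[[514.5329582483896, 54.66707302621586], [530.215290599161, -23.187446753342552], [502.8032743887959, -28.596209908582562], [487.2361175054873, 48.96841671138877]] mean [508.7  13.   21. ] sides [79.4 27.9 79.1 27.9]
```

View pics/crop1.png

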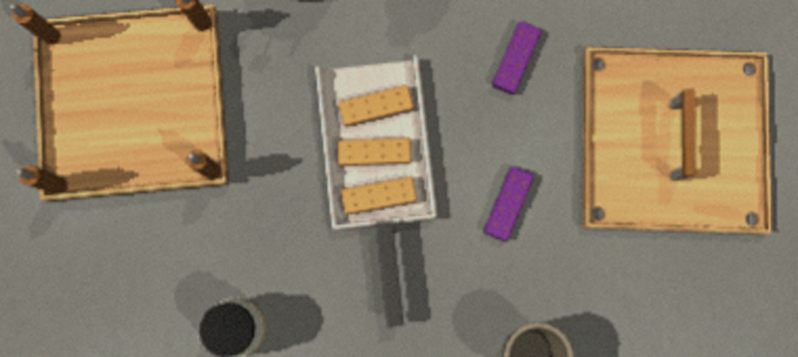

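View pics/crop2.png

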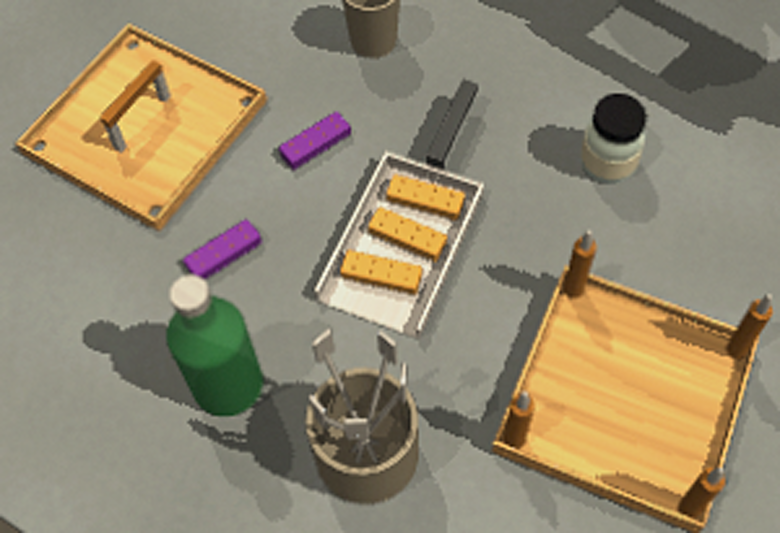

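The crops confirm the choices. The pan handle is the left dark strip in top, at crop (392,275), since the light casts shadows toward -y; the right strip is its shadow. The open edge faces away from the robot, and the biscuits are yellow-orange. The tray's bar runs at crop (688,90)-(688,178), and the holes and four posts are clear. Next come precise edge fits.

```bash
cat >> h.py <<'E'
def sides(m,box,cut):
    """outermost mask pixel along each side of box(x0,y0,x1,y1), corners cut off -> 4 pixel sets top,bottom,left,right (edges)"""
    x0,y0,x1,y1=box;o={k:[] for k in"tblr"}
    for x in range(x0+cut,x1-cut):
        r=np.flatnonzero(m[y0:y1,x])
        if len(r):o["t"].append((x,y0+r[0]-.5));o["b"].append((x,y0+r[-1]+.5))
    for y in range(y0+cut,y1-cut):
        r=np.flatnonzero(m[y,x0:x1])
        if len(r):o["l"].append((x0+r[0]-.5,y));o["r"].append((x0+r[-1]+.5,y))
    return o
def fit(w):
    """robust line through world xy: unit direction, point"""
    v=cv2.fitLine(w[:,:2].astype(np.float32),cv2.DIST_HUBER,0,.01,.01).ravel(); return v[:2],v[2:]
E
python3 - <<'E'
from h import *
np.set_printoptions(precision=1,suppress=True)
im=cv2.imread("pics/top0.png"); H,S,V=cv2.split(cv2.cvtColor(im,cv2.COLOR_BGR2HSV))
org=(H>5)&(H<28)&(S>90)&(V>70); wht=(S<45)&(V>165)
for name,m,box,cut,zs in(("stand",org,(95,138,203,242),28,(29,0)),("tray",org,(360,155,466,258),22,(20,0)),("pan",wht,(236,163,304,253),14,(25,25))):
    o=sides(m,box,cut)
    for z in set(zs):
        for k in o:
            d,p=fit(plane("top",o[k],z)); a=np.degrees(np.arctan2(d[1],d[0]))
            print(name,z,k,"ang %.2f"%((a+45)%90-45),"pt",p)
# tray holes
g=cv2.cvtColor(im,cv2.COLOR_BGR2GRAY)
for c in((375.5,170.5),(446.5,173),(448,243.7),(374.5,241.5)):
    x,y=np.round(c).astype(int);w=np.clip(95-g[y-5:y+6,x-5:x+6].astype(float),0,None);yy,xx=np.mgrid[y-5:y+6,x-5:x+6]
    q=[(w*xx).sum()/w.sum(),(w*yy).sum()/w.sum()];print("hole",q,plane("top",[q],8)[0])
C=lambda x,y:(x/2.1+90,y/2.1+140)
D=lambda x,y:(x/2.6+115,y/2.6+140)
print("bar",tri(C(688,91),D(156,66)),tri(C(688,178),D(108,118)))
print("bar z68",plane("top",[C(688,91),C(688,178)],68))
print("handle z42",plane("top",[C(387,228),C(394,324)],42), "scene",plane("scene",[D(437,160),D(470,86)],42))
for t,s in(((14,10),(768,300)),((183,-2),(718,472)),((24,175),(588,235)) ,((191,157),(523,397))): print("tip",tri(C(*t),D(*s)),[plane("scene",[D(*k)],131)[0] for k in(s,)])
for t in((768,300),(718,472),(588,235),(523,397)): print(plane("scene",[D(*t)],131)[0])
E
```

```text
stand 0 t ang 6.41 pt [715.2 308.7]
stand 0 b ang 6.46 pt [507.8 295.3]
stand 0 l ang 6.82 pt [610.5 400.1]
stand 0 r ang 6.30 pt [610.9 190.2]
stand 29 t ang 6.41 pt [707.  300.5]
stand 29 b ang 6.46 pt [505.  287.1]
stand 29 l ang 6.82 pt [604.9 389.4]
stand 29 r ang 6.30 pt [605.3 184.9]
tray 0 t ang -1.28 pt [ 682.5 -321.1]
tray 0 b ang -1.09 pt [ 477.7 -327.3]
tray 0 l ang -0.55 pt [ 576.8 -214.2]
tray 0 r ang -0.76 pt [ 585.2 -420.5]
tray 20 t ang -1.28 pt [ 677.4 -315.6]
tray 20 b ang -1.09 pt [ 476.3 -321.7]
tray 20 l ang -0.55 pt [ 573.6 -210.6]
tray 20 r ang -0.76 pt [ 581.8 -413.3]
pan 25 t ang 7.58 pt [654.1  19.5]
pan 25 b ang 8.15 pt [478.9  13.9]
pan 25 l ang 7.53 pt [565.9  74.7]
pan 25 r ang 7.58 pt [569.  -38.2]
hole [np.float64(373.2068965517241), np.float64(169.67049808429118)] [ 663.8 -227.     8. ]
hole [np.float64(445.4375), np.float64(171.25)] [ 662.7 -395.9    8. ]
hole [np.float64(446.09090909090907), np.float64(243.70454545454547)] [ 492.4 -391.6    8. ]
hole [np.float64(373.15849056603776), np.float64(241.4188679245283)] [ 494.5 -224.9    8. ]
bar [ 591.4 -269.7  152.9] [ 556.7 -366.   -52.3]
bar z68 [[ 620.  -313.2   68. ]
 [ 527.5 -310.9   68. ]]
handle z42 [[471.5   1.9  42. ]
 [371.4  -7.4  42. ]] scene [[482.8  12.8  42. ]
 [379.9  -2.8  42. ]]
tip [627.7 334.2 291. ] [array([521.9, 364.5, 131. ])]
tip [693.5 302.7  97.4] [array([687.3, 381.8, 131. ])]
tip [539.3 263.  214.9] [array([539.7, 198.5, 131. ])]
tip [ 585.4  219.9 -135. ] [array([706.2, 216.2, 131. ])]
[521.9 364.5 131. ]
[687.3 381.8 131. ]
[539.7 198.5 131. ]
[706.2 216.2 131. ]
```

```bash
cat >> h.py <<'E'
PAN=np.array([568.9,18.4,0]);PYAW=np.radians(7.6);GX=-125.
ST=np.array([608.,289,0]);SYAW=np.radians(6.2)
TR=np.array([577.,-311,0]);TYAW=np.radians(-1.0)
def Rp(yaw,th=0):return R.from_euler("ZY",[yaw,th])
def tool(r):return (r*R.from_euler("x",np.pi)*R.from_euler("z",FLIP)).as_quat()
FLIP=0.
def panpose(mouth,yaw,th):  # TCP pose for pan mouth at a point
    r=Rp(yaw,th);return np.array(mouth)+r.apply([GX-90,0,36-3+61.]),tool(r)
def mouth(sx,sy,z):return ST+Rp(SYAW).apply([sx,sy,z])
E
python3 - <<'E'
import h;from h import *
np.set_printoptions(precision=2,suppress=True)
print(env.read_state()["orientation"])
for f in(0,np.pi):
    h.FLIP=f
    p0=panpose(PAN+Rp(PYAW).apply([90,0,3]),PYAW,0); print(p0[0],env.ik(*p0))
    for sx in(-40,-80):
        for th in(0,20,35,45,55):
            p=panpose(mouth(sx,0,42),SYAW,np.radians(th));print(sx,th,p[0],env.ik(*p))
    print(env.ik(TR+[0,0,122],tool(Rp(TYAW))),env.ik(ST+[0,0,105+122],tool(Rp(SYAW))))
C=lambda x,y:(x/2.1+90,y/2.1+140)
print(plane("top",[C(14,10),C(183,-2),C(24,175),C(191,157)],131))
print(plane("top",[(200,297),(346,310),(233,115),(304,90)],90))
E
```

```text
[ 0.11  0.99 -0.   -0.  ]
[445.     1.87  97.  ] [-0.02  0.55  2.12 -0.    0.47  1.42]
-40 0 [354.49 261.46 136.  ] [ 0.61  0.46  2.12 -0.    0.56  2.07]
-40 20 [399.34 266.33 203.87] [0.5  0.47 1.87 0.15 1.13 1.88]
-40 35 [446.75 271.48 242.32] [0.44 0.57 1.65 0.19 1.51 1.83]
-40 45 [483.17 275.44 260.5 ] [0.41 0.66 1.49 0.21 1.74 1.82]
-40 55 [522.19 279.68 272.03] [0.38 0.77 1.33 0.24 1.97 1.83]
-80 0 [314.73 257.14 136.  ] [ 0.66  0.43  2.2  -0.    0.52  2.12]
-80 20 [359.58 262.01 203.87] [0.53 0.43 1.95 0.16 1.09 1.9 ]
-80 35 [406.98 267.16 242.32] [0.46 0.53 1.74 0.2  1.46 1.84]
-80 45 [443.41 271.12 260.5 ] [0.43 0.62 1.59 0.23 1.69 1.83]
-80 55 [482.42 275.36 272.03] [0.4  0.72 1.44 0.25 1.91 1.83]
[-0.51  0.7   1.64 -0.    0.8   1.08] [ 0.43  0.58  1.57 -0.    1.    1.89]
[445.     1.87  97.  ] [-0.02  0.55  2.12 -0.    0.47 -1.73]
-40 0 [354.49 261.46 136.  ] [ 0.61  0.46  2.12 -0.    0.56 -1.07]
-40 20 [399.34 266.33 203.87] [ 0.5   0.47  1.87  0.15  1.13 -1.26]
-40 35 [446.75 271.48 242.32] [ 0.44  0.57  1.65  0.19  1.51 -1.31]
-40 45 [483.17 275.44 260.5 ] [ 0.41  0.66  1.49  0.21  1.74 -1.32]
-40 55 [522.19 279.68 272.03] [ 0.38  0.77  1.33  0.24  1.97 -1.31]
-80 0 [314.73 257.14 136.  ] [ 0.66  0.43  2.2  -0.    0.52 -1.02]
-80 20 [359.58 262.01 203.87] [ 0.53  0.43  1.95  0.16  1.09 -1.25]
-80 35 [406.98 267.16 242.32] [ 0.46  0.53  1.74  0.2   1.46 -1.3 ]
-80 45 [443.41 271.12 260.5 ] [ 0.43  0.62  1.59  0.23  1.69 -1.31]
-80 55 [482.42 275.36 272.03] [ 0.4   0.72  1.44  0.25  1.91 -1.31]
[-0.51  0.7   1.64 -0.    0.8  -2.07] [ 0.43  0.58  1.57 -0.    1.   -1.25]
[[677.45 379.09 131.  ]
 [693.3  210.79 131.  ]
 [511.13 356.96 131.  ]
 [531.77 194.92 131.  ]]
[[ 364.16  154.92   90.  ]
 [ 343.   -150.91   90.  ]
 [ 763.09   98.84   90.  ]
 [ 824.12  -58.28   90.  ]]
```

```bash
sed -i 's/^FLIP=0\./FLIP=np.pi/' h.py
python3 - <<'E'
from h import *
np.set_printoptions(precision=1,suppress=True)
p,q=panpose(PAN+Rp(PYAW).apply([90,0,3]),PYAW,0)
env.reach(p+[0,0,130],q)
print(env.move_l(p+[0,0,0.],f_stop=15))
set_gripper(30); set_gripper(0)
s=env.read_state();print(s["tool_pos"],s["width"],s["grip_force"],s["force"],s["wrist_torque"])
env.move_l(p+[0,0,30],rate=60)
s=env.read_state();print(s["time_s"],s["tool_pos"],s["width"],s["force"],s["wrist_torque"])
a=viewer.camera("scene");b=viewer.camera("top")
cv2.imwrite("pics/s1.png",a);cv2.imwrite("pics/t1.png",b)
cv2.imwrite("pics/c3.png",np.hstack([cv2.resize(a[120:300,180:340],None,fx=2.4,fy=2.4),cv2.resize(b[120:300,200:370],None,fx=2.4,fy=2.4)]))
E
```

```text
False
[445.    1.9  97. ] 17.720811585792724 29.998852908611298 [-0.4  0.4 -0.5] [ 0.1  0.  -0. ]
5.55 [445.2   1.9 127.3] 17.90154625844504 [ 0.9  0.9 -2.4] [0. 0. 0.]
```

View pics/c3.png

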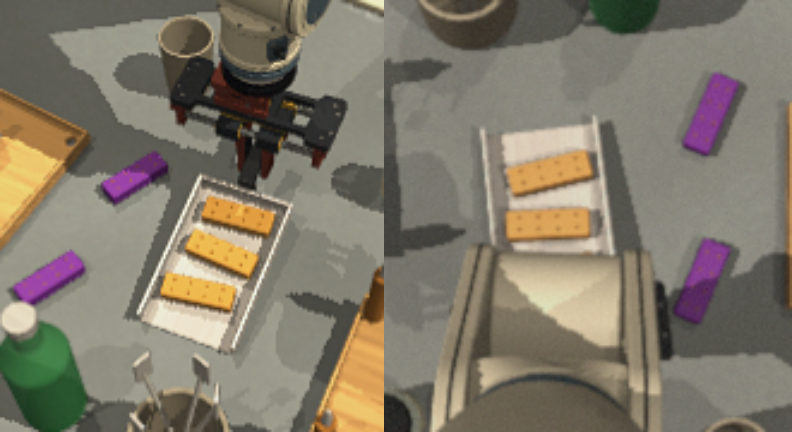

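```bash
cat >> h.py <<'E'
def proj(n,X):
    p=P[n];T=np.linalg.inv(np.array(p["pose"]));c=np.atleast_2d(X)@T[:3,:3].T+T[:3,3]
    K=np.array([[p["fx"],0,p["cx"]],[0,p["fy"],p["cy"]],[0,0,1.]])
    return cv2.projectPoints(c*[1,-1,-1],np.zeros(3),np.zeros(3),K,np.array(p["dist"],float))[0].reshape(-1,2)
E
python3 - <<'E'
from h import *
np.set_printoptions(precision=1,suppress=True)
s=env.read_state();t=np.array(s["tool_pos"]);print(s["wrist_torque"],s["force"])
c=np.array([[90,-56,25],[90,56,25],[-90,-56,25],[-90,56,25],[90,-56,0],[90,56,0]])
print("flat down scene",proj("scene",PAN+Rp(PYAW).apply(c)).ravel())
for th in(0,4,8):
    g=t-[0,0,61];X=g+Rp(PYAW,np.radians(th)).apply(c-[GX,0,36]);print(th,"scene",proj("scene",X).ravel(),"top",proj("top",X).ravel()[[0,1,2,3]])
b=cv2.imread("pics/s1.png");H,S,V=cv2.split(cv2.cvtColor(b,cv2.COLOR_BGR2HSV))
for f in("s1","scene0"):
    b=cv2.imread(f"pics/{f}.png");H,S,V=cv2.split(cv2.cvtColor(b,cv2.COLOR_BGR2HSV))
    m=((H>8)&(H<28)&(S>150)&(V>120));m[:180]=0;m[260:]=0;m[:,:230]=0;m[:,310:]=0
    print(f,[c.round(1).tolist() for s,c,_ in comps(m,60)])
    b=cv2.imread(f"pics/{f.replace('s1','t1').replace('scene0','top0')}.png");H,S,V=cv2.split(cv2.cvtColor(b,cv2.COLOR_BGR2HSV))
    m=((H>8)&(H<28)&(S>150)&(V>120));m[:170]=0;m[225:]=0;m[:,:240]=0;m[:,300:]=0
    print("  top",[c.round(1).tolist() for s,c,_ in comps(m,60)])
E
```

```text
[-0.  -0.1  0. ] [ 0.3  0.  -2.5]
flat down scene [235.7 250.7 276.1 265.6 262.9 197.  300.7 209.5 236.6 255.  276.2 269.7]
0 scene [234.6 245.4 276.1 260.5 262.5 190.8 301.2 203.5 235.5 249.9 276.1 264.8] top [287.9 162.6 238.7 168.1]
4 scene [235.4 247.7 276.3 262.7 262.7 191.1 301.3 203.8 236.5 251.5 276.6 266.3] top [287.9 164.7 239.3 170.2]
8 scene [236.3 249.6 276.6 264.4 262.8 191.3 301.3 204.  237.7 252.7 277.2 267.3] top [287.9 167.2 239.9 172.6]
s1 [[278.9, 209.3], [272.1, 225.0], [262.1, 240.9]]
  top [[268.5, 191.9], [267.8, 213.3]]
scene0 [[278.4, 214.5], [271.6, 228.8], [261.3, 243.5]]
  top []
```

The view shows the pan held by its handle. The biscuits rose by only 5.2, 3.8 and 2.6 px from back to front, so the pan has sagged about 7° in the grip. I'll check whether it creeps.

```bash
cat >> h.py <<'E'
def bisc(n="scene",box=(180,330,180,320)):
    b=viewer.camera(n);H,S,V=cv2.split(cv2.cvtColor(b,cv2.COLOR_BGR2HSV));m=((H>8)&(H<28)&(S>150)&(V>120));k=np.zeros_like(m);k[box[0]:box[1],box[2]:box[3]]=1
    return b,[c.round(1).tolist() for s,c,_ in comps(m&k,60)]
E
python3 - <<'E'
from h import *
np.set_printoptions(precision=2,suppress=True)
t=np.array(env.read_state()["tool_pos"])
for dz in(0,20,40):
    if dz: env.move_l(t+[0,0,dz],rate=60)
    b,c=bisc("scene",(170,265,230,310));s=env.read_state();print(dz,s["tool_pos"],c,s["force"],s["wrist_torque"])
env.hold(.7);b,c=bisc("scene",(170,265,230,310));print(c)
g=np.array(env.read_state()["tool_pos"])-[0,0,61]
for th in(0,5,8,10,15): print(th,proj("scene",g+Rp(PYAW,np.radians(th)).apply(np.array([[-59.3,1.8,21],[-12,0,21],[40,-6.6,21]])-[GX,0,36])).ravel())
E
```

```text
0 [445.14   1.84 126.91] [[278.9, 209.3], [272.2, 225.0], [262.1, 240.9]] [ 0.5  -0.07 -2.28] [ 0.02 -0.03 -0.02]
20 [445.28   1.86 147.24] [[279.5, 205.5], [272.7, 221.7], [262.9, 238.3]] [ 0.02 -0.02 -2.55] [-0.02  0.06 -0.03]
40 [445.08   1.86 167.13] [[280.1, 201.3], [273.6, 218.2], [264.0, 235.3]] [ 0.11  0.9  -3.6 ] [-0.01  0.31 -0.01]
[[280.1, 201.3], [273.6, 218.2], [263.9, 235.3]]
0 [278.07 198.58 270.48 212.78 260.01 228.53]
5 [278.29 199.34 270.79 214.28 260.52 230.77]
8 [278.45 199.71 271.04 215.03 260.92 231.87]
10 [278.57 199.92 271.23 215.46 261.21 232.5 ]
15 [278.92 200.31 271.77 216.32 262.06 233.74]
```

The front edge is still on the counter: it lags as the grip rises, so the handle pivots between pads 20 mm wide. I'll set the pan down and regrip with the fingers laid along the bar (tool pitched about 60°), which gives a longer contact and more holding torque.

```bash
cat >> h.py <<'E'
AL=np.radians(60);GX=-122.
def gp(r,g):  # TCP pose for pan rotation r, grip point g in world
    tr=r*R.from_euler("y",-AL)*R.from_euler("x",np.pi)*R.from_euler("z",FLIP)
    return g-tr.apply([0,0,61.]),tr.as_quat()
def panpose(m,yaw,th):
    r=Rp(yaw,th);return gp(r,np.array(m)+r.apply([GX-90,0,33.]))
E
python3 - <<'E'
import h;from h import *
np.set_printoptions(precision=2,suppress=True)
t=np.array(env.read_state()["tool_pos"]);env.move_l([t[0],t[1],97.5],rate=80)
set_gripper(88)
for f in(0,np.pi):
  h.FLIP=f
  for a in(45,55,60,65):
    h.AL=np.radians(a)
    p=panpose(PAN+Rp(PYAW).apply([90,0,3]),PYAW,0);print(f,a,p[0],env.ik(*p),env.ik(p[0]+[0,0,100],p[1]))
    for th in(-5,35,50):
        p=panpose(mouth(-40,0,42),SYAW,np.radians(th));print("   ",th,p[0],env.ik(*p))
a,c=bisc("scene",(170,265,230,310));print(c);cv2.imwrite("pics/s2.png",a)
print(env.read_state()["time_s"])
E
```

```text
0 45 [405.22  -3.44  79.13] [-0.15  0.79  2.51  2.9   0.95 -1.63] [-0.15  0.4   2.53  2.77  0.58 -1.46]
    -5 [308.96 256.51  95.61] [ 1.01  0.76  2.46  4.    0.92 -1.49]
    35 [403.88 266.83 250.7 ] [ 0.6   0.25  2.05 -0.13  0.69  2.15]
    50 [463.18 273.27 286.38] [0.5  0.34 1.8  0.04 1.08 1.94]
0 55 [398.44  -4.34  70.99] [-0.19  0.99  2.54  2.87  1.34 -1.7 ] None
    -5 [302.9  255.86  86.9 ] [ 1.1   0.92  2.46  4.04  1.19 -1.35]
    35 [393.67 265.72 247.95] [ 0.65  0.22  2.14 -0.37  0.51  2.42]
    50 [452.61 272.12 286.38] [ 0.53  0.28  1.9  -0.05  0.89  2.02]
0 60 [395.61  -4.72  66.5 ] [-0.21  1.1   2.55  2.84  1.52 -1.73] None
    -5 [300.46 255.59  82.18] [ 1.14  1.    2.45  4.08  1.31 -1.29]
    35 [388.78 265.18 245.91] None
    50 [447.36 271.55 285.69] [ 0.56  0.25  1.95 -0.11  0.79  2.09]
0 65 [393.17  -5.05  61.78] [-0.24  1.2   2.54  2.81  1.69 -1.77] None
    -5 [298.43 255.37  77.26] [ 1.18  1.08  2.44  4.13  1.42 -1.24]
    35 [384.09 264.68 243.46] None
    50 [442.2  270.99 284.53] [ 0.58  0.23  1.99 -0.18  0.7   2.17]
3.141592653589793 45 [405.22  -3.44  79
[... 489 characters left out ...]
-0.72]
    50 [452.61 272.12 286.38] [ 0.53  0.28  1.9  -0.05  0.89 -1.12]
3.141592653589793 60 [395.61  -4.72  66.5 ] [-0.21  1.1   2.55  2.84  1.52  1.41] None
    -5 [300.46 255.59  82.18] [1.14 1.   2.45 4.08 1.31 1.85]
    35 [388.78 265.18 245.91] [ 0.69  0.21  2.19 -0.58  0.44 -0.5 ]
    50 [447.36 271.55 285.69] [ 0.56  0.25  1.95 -0.11  0.79 -1.05]
3.141592653589793 65 [393.17  -5.05  61.78] [-0.24  1.2   2.54  2.81  1.69  1.37] None
    -5 [298.43 255.37  77.26] [1.18 1.08 2.44 4.13 1.42 1.9 ]
    35 [384.09 264.68 243.46] [ 0.72  0.21  2.23 -0.87  0.39 -0.2 ]
    50 [442.2  270.99 284.53] [ 0.58  0.23  1.99 -0.18  0.7  -0.97]
[[278.6, 214.0], [271.9, 228.3], [261.7, 243.1]]
9.7417
```

Pitching forward is near the reach limits. A better fix is to stay vertical and grip right behind the back lip, a little lower. If the front droops, the lip then bears on the fingers below the bar, and the load arm is shorter too.

```bash
cat >> h.py <<'E'
AL=0.;GX=-104.;GZ=33.
def panpose(m,yaw,th):
    r=Rp(yaw,th);return gp(r,np.array(m)+r.apply([GX-90,0,GZ-3.]))
E
python3 - <<'E'
from h import *
np.set_printoptions(precision=2,suppress=True)
p,q=panpose(PAN+Rp(PYAW).apply([90,0,3]),PYAW,0)
ex=Rp(PYAW).apply([1,0,0])
env.move_l(p-10*ex,q,rate=60)
f0=np.array(env.read_state()["force"])
print(env.move_l(p+2*ex,q,rate=25,f_stop=2.5));s=env.read_state();print(s["tool_pos"],p,np.array(s["force"])-f0)
set_gripper(0)
s=env.read_state();t=np.array(s["tool_pos"]);print(t,s["width"],s["grip_force"])
for dz in(15,30):
    env.move_l(t+[0,0,dz],rate=40)
    b,c=bisc("scene",(170,265,230,310));s=env.read_state();print(dz,s["tool_pos"],c,s["force"],s["wrist_torque"])
print(s["time_s"])
E
```

```text
True
[467.82   4.95  93.83] [465.81   4.65  94.  ] [ 0.25  1.05 -0.52]
[467.46   4.91  93.66] 18.02387663350379 30.000008940696716
15 [467.41   4.92 108.75] [[278.4, 211.4], [271.9, 225.9], [261.3, 240.8]] [ 0.25  0.28 -3.34] [0.01 0.23 0.03]
30 [467.44   4.91 123.76] [[278.4, 208.4], [271.7, 222.9], [261.3, 238.0]] [-0.77  0.15 -2.86] [ 0.    0.22 -0.04]
12.8333
```

The grip holds now: all three biscuits rose 5.1–5.6 px together, so the pan is level. I'll carry it to the stand.

Run:
```python
from h import *
np.set_printoptions(precision=1,suppress=True)
t=np.array(env.read_state()["tool_pos"])
env.move_l(t+[0,0,130],rate=150)
p,q=panpose(mouth(-35,0,165),SYAW,0)
env.move_l(p,q,rate=200)
p,q=panpose(mouth(-35,0,120),SYAW,np.radians(14)); env.move_l(p,q,rate=100)
p,q=panpose(mouth(-35,0,47),SYAW,np.radians(18)); print(env.move_l(p,q,rate=80,f_stop=10))
s=env.read_state();print(s["time_s"],s["tool_pos"],p,s["force"],s["wrist_torque"])
a,c=bisc("scene",(200,345,260,420));print(c)
cv2.imwrite("pics/s3.png",a);cv2.imwrite("pics/c4.png",cv2.resize(a[130:350,240:440],None,fx=2.6,fy=2.6,interpolation=cv2.INTER_CUBIC))
```

```text
False
16.725 [417.8 268.4 193.7] [417.7 268.3 193.5] [ 0.2 -0.6 -3.5] [ 0.  -0.1 -0. ]
[[385.1, 216.1], [378.4, 234.3], [368.6, 252.5], [359.2, 286.4], [361.8, 328.3]]
```

View pics/c4.png

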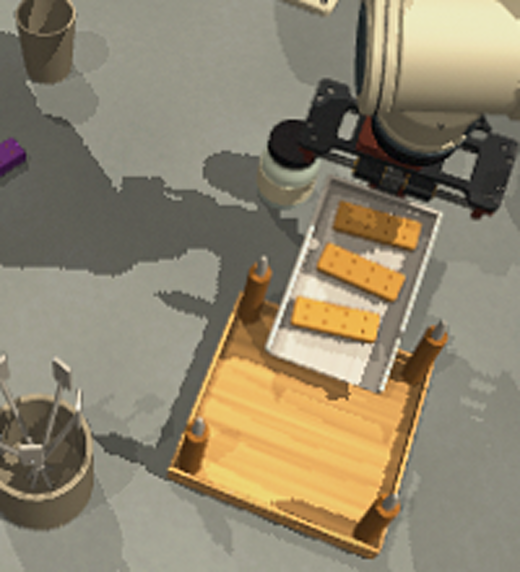

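The picture shows the pan between the near posts (crop 258,285 and 432,350), mouth over the tray (crop 270,350 to 385,390), biscuits still in place. Now I'll tip it.

Run:
```python
from h import *
np.set_printoptions(precision=1,suppress=True)
ims=[]
for th in(23,26,29,32,35,38):
    p,q=panpose(mouth(-35,0,46),SYAW,np.radians(th)); env.move_l(p,q,rate=45)
    a,c=bisc("scene",(180,345,260,420));ims.append(a[180:350,290:420]);print(th,env.read_state()["time_s"],c)
    if th>=26 and (len(c)==0 or sum(abs(x[0]-385)<12 and x[1]<222 for x in c)==0): print("moved"); break
cv2.imwrite("pics/m1.png",cv2.resize(np.vstack([np.hstack(ims[i:i+3]) for i in(0,3)]) if len(ims)==6 else np.hstack(ims),None,fx=1.7 if len(ims)==6 else 1.0,fy=1.7 if len(ims)==6 else 1.0))
```

```text
23 17.375 [[385.0, 215.8], [378.6, 234.3], [368.5, 252.9], [357.4, 287.2], [361.9, 328.3]]
26 17.825 [[384.8, 216.4], [378.4, 235.0], [368.3, 253.7], [359.7, 287.8], [361.7, 328.1]]
29 18.275 [[383.2, 222.0], [376.6, 240.2], [366.8, 258.7], [358.3, 287.0], [361.5, 328.1]]
moved
```

View pics/m1.png

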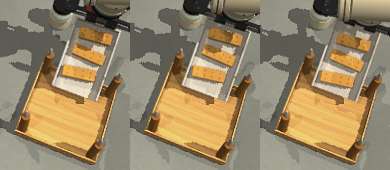

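Shows the biscuits starting to slide as a train at 29°. I'll continue gently.

Run:
```python
from h import *
ims=[]
for i,(th,sx) in enumerate([(30,-35)]*1+[(31,-37),(31,-42),(32,-48),(33,-54),(34,-60)]):
    p,q=panpose(mouth(sx,0,47),SYAW,np.radians(th)); env.move_l(p,q,rate=40)
    a,c=bisc("scene",(180,345,260,420));ims.append(a[180:350,290:420]);print(th,env.read_state()["time_s"],c)
cv2.imwrite("pics/m2.png",cv2.resize(np.vstack([np.hstack(ims[:3]),np.hstack(ims[3:])]),None,fx=1.7,fy=1.7))
```

```text
30 18.5833 [[377.6, 239.5], [370.3, 256.7], [358.1, 284.6], [383.4, 317.5], [361.7, 328.2]]
31 18.8833 [[358.6, 287.4], [361.7, 328.2]]
31 19.2083 [[357.9, 289.3], [361.9, 328.2]]
32 19.5083 [[359.0, 289.6], [362.2, 328.3]]
33 19.8083 [[358.3, 288.6], [361.8, 328.2]]
34 20.1083 [[358.8, 287.6], [362.0, 328.2]]
```

View pics/m2.png

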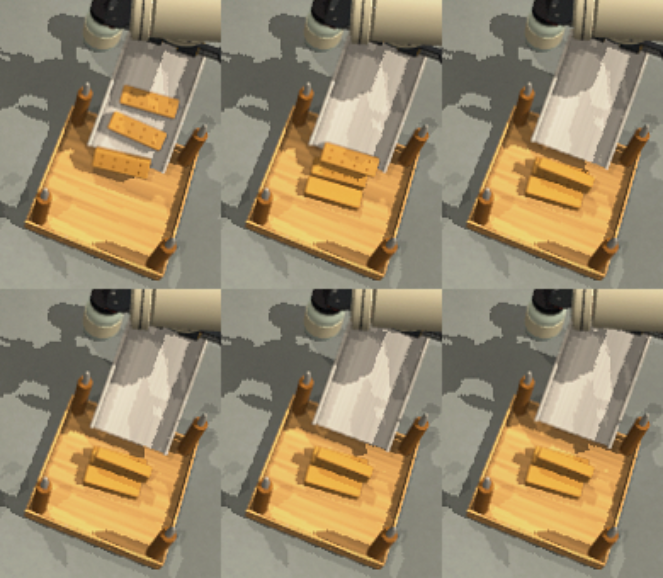

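All three biscuits have slid out into the tray (they lie around montage 115,470) and the pan is empty. Now I'll withdraw it up the slope and set it back down.

Run:
```python
from h import *
np.set_printoptions(precision=1,suppress=True)
p,q=panpose(mouth(-85,0,64),SYAW,np.radians(34)); env.move_l(p,q,rate=60)
p,q=panpose(mouth(-70,0,165),SYAW,np.radians(15)); env.move_l(p,q,rate=150)
p,q=panpose(mouth(-60,0,170),SYAW,0); env.move_l(p,q,rate=150)
p,q=panpose(PAN+Rp(PYAW).apply([90,0,3]),PYAW,0)
env.move_l(p+[0,0,140],q,rate=220); env.move_l(p+[0,0,15],q,rate=150)
print(env.move_l(p+[0,0,-1],q,rate=30,f_stop=6)); s=env.read_state();print(s["tool_pos"],p,s["force"],s["time_s"])
set_gripper(60)
env.move_l(p+[-5,0,120],q,rate=200)
s=env.read_state();print(s["time_s"])
env.reach(TR+Rp(TYAW).apply([0,0,122+70]),tool(Rp(TYAW)))
a=viewer.camera("scene");b=viewer.camera("top");cv2.imwrite("pics/s4.png",a);cv2.imwrite("pics/t4.png",b)
print(env.read_state()["time_s"])
cv2.imwrite("pics/c5.png",np.hstack([cv2.resize(a[150:350,110:430],(480,300)),cv2.resize(b[120:320,90:303],(320,300))]))
```

```text
True
[465.7   4.6  93.5] [465.8   4.6  94. ] [-0.7  0.2  4.3] 24.75
26.3167
27.6917
```

View pics/c5.png

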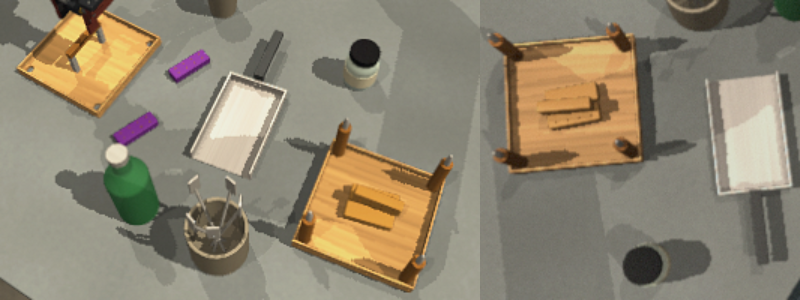

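Seen: the pan is empty and flat near its original place (scene crop 240,125), the three biscuits are in the stand tray with one resting on the others (370,205), and the bystanders are unmoved. The gripper is above the tray bar. Next I'll grasp the tray, triangulating the post tips in both views first.

Run:
```python
from h import *
np.set_printoptions(precision=1,suppress=True)
C=lambda x,y:(x/2.1+90-.25,y/2.1+140-.25)
D=lambda x,y:(x/2.6+115-.3,y/2.6+140-.3)
prs=[((14,10),(718,472)),((183,-2),(523,397)),((24,175),(768,300)),((191,157),(588,235))]
X=[tri(C(*t),D(*s)) for t,s in prs];print("tips",np.array(X),np.mean(X,0))
prs=[((599,64),D(154,211)),((749,69),D(40,146)),((752,218),D(131,44)),((598,213),D(246,101))]
X=[tri(C(*t),s) for t,s in prs];print("holes",np.array(X),np.mean(X,0), plane("scene",[s for _,s in prs],8).mean(0))
p=TR+Rp(TYAW).apply([0,0,122]);q=tool(Rp(TYAW))
print(env.move_l(p,q,rate=100,f_stop=12))
set_gripper(0);env.hold(.2)
s=env.read_state();t=np.array(s["tool_pos"]);print(t,p,s["width"],s["grip_force"])
env.move_l(t+[0,0,40],q,rate=80)
s=env.read_state();print(s["time_s"],s["tool_pos"],s["force"],s["wrist_torque"])
b=viewer.camera("top");a=viewer.camera("scene");cv2.imwrite("pics/t5.png",b);cv2.imwrite("pics/s5.png",a)
```

```text
tips [[681.7 383.3 119.2]
 [699.2 214.4 114.3]
 [513.  363.9 116.3]
 [533.7 196.9 121.9]] [606.9 289.6 117.9]
holes [[ 663.9 -232.3    2.5]
 [ 660.2 -399.     2.6]
 [ 493.1 -396.7    5.3]
 [ 495.4 -228.7    3.8]] [ 578.1 -314.2    3.5] [ 580.  -311.1    8. ]
False
[ 577.  -311.1  122.1] [ 577. -311.  122.] 11.602967742966916 29.999943673610687
30.1917 [ 577.  -311.1  162.4] [-0.1 -0.6 -3.6] [0. 0. 0.]
```

The tray is held: width 11.6 mm, 3.6 N, and y at the grip matches the camera measurement. I'll carry it high over the stand and lower it with a force stop.

```bash
cat >> h.py <<'E'
SY2=np.radians(6.3)
E
python3 - <<'E'
from h import *
np.set_printoptions(precision=1,suppress=True)
q0=tool(Rp(TYAW));q1=tool(Rp(SY2));t=np.array(env.read_state()["tool_pos"])
env.move_l([t[0],t[1],355],q0,rate=200)
env.move_l([560,60,355],q1,rate=220)
env.move_l([607.5,289,355],q1,rate=200)
env.move_l([607.5,289,122+137],q1,rate=120);env.hold(.2)
f0=np.array(env.read_state()["force"]);print(f0)
hit=env.move_l([607.5,289,122+104.5],q1,rate=25,f_stop=8)
s=env.read_state();print(hit,s["time_s"],s["tool_pos"],np.array(s["force"])-f0,s["wrist_torque"],s["width"])
E
```

```text
[ 0.1  0.5 -3.6]
False 37.1667 [607.5 289.  227. ] [-3.3 -2.9  7. ] [-0.2  0.6  0. ] 12.008714017884394
```

Run:
```python
from h import *
np.set_printoptions(precision=1,suppress=True)
set_gripper(50);env.hold(.3)
t=np.array(env.read_state()["tool_pos"])
env.move_l([t[0],t[1],400],rate=150)
env.move_l([400,80,400],rate=250)
a=viewer.camera("scene");b=viewer.camera("top");cv2.imwrite("pics/s6.png",a);cv2.imwrite("pics/t6.png",b)
cv2.imwrite("pics/c6.png",np.hstack([cv2.resize(a[200:370,270:440],(400,400),interpolation=cv2.INTER_CUBIC),cv2.resize(b[110:250,70:210],(400,400),interpolation=cv2.INTER_CUBIC)]))
print(env.read_state()["time_s"])
c=np.array([[x,y,125] for x in(100,-100) for y in(100,-100)])
for n in("scene","top"):print(n,proj(n,ST+Rp(SY2).apply(c)).ravel())
# tray lip edges in the top view at z=125
H,S,V=cv2.split(cv2.cvtColor(b,cv2.COLOR_BGR2HSV));org=(H>5)&(H<28)&(S>90)&(V>70)
o=sides(org,(80,118,206,238),28)
for k in o:
    d,p=fit(plane("top",o[k],125));print(k,"%.2f"%((np.degrees(np.arctan2(d[1],d[0]))+45)%90-45),p)
```

```text
40.9583
scene [396.6 330.1 306.9 295.  418.4 250.7 336.8 221.7]
top [ 88.8 136.7 183.1 128.6  92.  230.  189.1 221.1]
t 6.38 [707.9 286.9]
b 6.39 [494.5 271. ]
l 5.94 [619.8 391. ]
r 6.24 [612.  170.4]
```

View pics/c6.png

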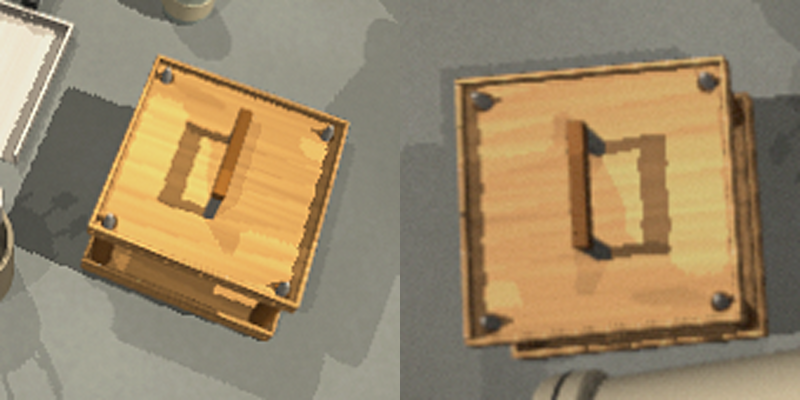

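All four pins stand through the corner holes: scene crop (165,75), (327,132), (283,290), (108,220), and the same in top. I'll confirm that every corner is fully down with light presses on the board.

Run:
```python
from h import *
np.set_printoptions(precision=1,suppress=True)
q=tool(Rp(SY2));set_gripper(0)
pt=lambda x,y,z:ST+Rp(SY2).apply([x,y,z])
env.move_l(pt(-65,60,270),q,rate=300)
for x,y in((-65,60),(65,60),(65,-60),(-65,-60)):
    if (x,y)==(65,60): pass
    env.move_l(pt(x,y,203),q,rate=200)
    h=env.move_l(pt(x,y,188),q,rate=20,f_stop=8);print(h,x,y,env.read_state()["tool_pos"][2])
    env.move_l(pt(x,y,203),q,rate=80)
env.move_l(pt(-65,-60,300),q,rate=250)
print(env.read_state()["time_s"])
b=viewer.camera("scene");a=cv2.imread("pics/s6.png");d=cv2.absdiff(a,b).max(2)[200:340,290:425];print((d>60).sum())
```

```text
True -65 60 193.35444190339092
True 65 60 193.43504274465036
True 65 -60 193.39787678061327
True -65 -60 193.32037798949605
49.6917
911
```

Run:
```python
from h import *
print(workorder.sign_off(), env.read_state()["time_s"])
```

```text
the job is handed in; nothing more can be done
the job is handed in; nothing more can be done
```

The job is handed in at about 50 s: the three biscuits are in the lower tray (one resting on the other two), the empty pan is flat on the counter, and the top tray is seated, with all four corners measured level within 0.2 mm.

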